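# Close a silicone mould in its carrier and slide the cover home until it clicks

## Task

Pack the blue silicone mould away flat and dust free: lay it, cavity up, in the seat of the grey carrier that is screwed to the bench, then slide the orange cover along the carrier's rails over it, tongue first, until the tongue has sprung down behind the steel keeper, and let go. Push the cover gently and stop as soon as it is home, never ramming it against its end stops; leave the red-nozzled dropper bottle and the tan cup standing where they are.

Things in the scene. Friction and masses are not known exactly. Their poses are not given: they have to be found in the camera images.
- mould: blue silicone mould half, a block 60 (x) x 85 (y) x 24 mm with a round cavity in its top, 0.12 kg. Origin: centre of its underside, z up. Lies loose on the bench at the start; take it across its 60 mm side (along its x). Either way round fits the seat.
- mould_frame: grey carrier, fixed, 196 (x) x 130 (y) x 52 mm, base 8 mm thick. Origin: underside centre. Two walls along x (inner faces y = +-47); their tops, z = 40, x = -98 to 54, are the ledges the cover rides on; cheeks at y = +-53. Lips over the ledges from x = -24 on (underside z = 46.5), upturned mouth from -32. Open at the -x end, with flared guides but no lip: lay the cover there, its origin near x = -90.
- seat (a point): centre of the seat's floor, 14 mm on the -x side of the carrier's centre and 8 mm above its underside; axes as the carrier's. 5 mm ribs leave the mould 2 mm of play each way along x, the walls 4 mm along y. The mould's 60 mm side (its x) lies along the carrier's x.
- cover: orange cover, loose, 0.15 kg. Origin: centre of the plate, level with the feet of its two ribs (on the bench: z = 0). Plate 112 (x) x 103 (y) x 5 mm, underside 6 mm above the origin; +x is the front, from which the tongue sticks out to x = 93 with a hook below. In the rails its x points along the carrier's x and the origin is 34 mm above the carrier's. Home: origin between carrier x = -10 and 10 mm.
- grip (a point): middle of the black upright grip on the cover: 12 mm thick (x), 36 mm wide (y), from 11 to 33 mm above the cover's origin; this point is 12 mm behind the cover's centre (cover x = -12) and 22 mm above its origin. Axes as the cover's.
- tab (a joint): the cover's sprung tongue, rad: 0 relaxed, positive bent up. Pushed home, the hook climbs the keeper's ramp (3 to 9 N, to about 0.06 rad), rides its ledge for 17 mm and springs back to 0 behind it; some 1 to 2 mm on, the plate meets two rigid stops. Keeper and stops are one steel part in screw slots, set anywhere within +-10 mm along x: feel for the click. Over 14 N on the carrier is ramming.
- dropper: white dropper bottle with a red nozzle, 42 mm across, 135 mm high, standing loose at the back. Origin: centre of its underside, z up.
- cup_tan: empty tan mixing cup, 66 mm across, 78 mm high, standing loose behind the carrier's far end. Origin: centre of its underside, z up.

How it is judged (in metres and radians):
On the way, in this order (a step that is already met when the one before it is completed fails the run):
1. the mould lies flat in the carrier's seat (horizontal distance between mould and seat below 0.007 m and z of mould in the frame of mould_frame between 0.005 and 0.0115 m and angle between mould's own z axis and vertical below 0.12 rad and angle between the x axis of mould and the x axis of mould_frame, either way round below 0.12 rad), for 0.2 s.
2. the cover's front edge is in the rails, under the lips (y of cover in the frame of mould_frame between -0.005 and 0.005 m and z of cover in the frame of mould_frame between 0.03 and 0.04 m and angle between the z axis of cover and the z axis of mould_frame, either way round below 0.07 rad and angle between the x axis of cover and the x axis of mould_frame, either way round below 0.07 rad and x of cover in the frame of mould_frame above -0.07 m), for 0.05 s.
3. the tongue rides up on the keeper's ledge (y of cover in the frame of mould_frame between -0.005 and 0.005 m and z of cover in the frame of mould_frame between 0.03 and 0.04 m and angle between the z axis of cover and the z axis of mould_frame, either way round below 0.07 rad and angle between the x axis of cover and the x axis of mould_frame, either way round below 0.07 rad and value of joint tab above 0.03 rad).
At the end, for the whole second after the job is handed in: The mould lies flat in the seat (within 7 mm and 7 degrees), the cover lies in the rails over it at carrier x > -12.8 mm (within 5 mm across, 4 degrees), its tongue relaxed (under 0.02 rad) behind the keeper's ledge, and it is at rest (all of step 1 and y of cover in the frame of mould_frame between -0.005 and 0.005 m and z of cover in the frame of mould_frame between 0.03 and 0.04 m and angle between the z axis of cover and the z axis of mould_frame, either way round below 0.07 rad and angle between the x axis of cover and the x axis of mould_frame, either way round below 0.07 rad and x of cover in the frame of mould_frame above -0.0128 m and x of grip in the frame of mould_frame below 0 m and value of joint tab below 0.02 rad and linear speed of cover below 0.01 m/s); the robot touches nothing.
It fails at once if the cover, well into the rails, is rammed: it and the carrier press on each other with more than 14 N (contact force between cover and mould_frame above 14 N and x of cover in the frame of mould_frame above -0.045 m).
It fails at once if the dropper bottle or the cup is knocked over or pushed more than 30 mm (angle between any of dropper, cup_tan's own z axis and vertical above 0.5 rad or distance of any of dropper, cup_tan from where it was at the start of the episode above 0.03 m).
It also fails if it takes over 72 s, if anything falls off the work surface, if the arm or the gripper's body presses on something with over 40 N, if the wrist force passes 120 N, or if a joint passes its speed limit or range.

## Robot

A 6-joint arm with a two-finger parallel gripper is mounted at the origin on a cart in front of the work surface, level with it; the furniture and walls round the work are solid. World frame = base frame: x ahead of the robot, y to its left, z up, the work surface at z = 0. Lengths are in m, angles in degrees, forces in N, time in s.
With the tool pointing down it reaches from about 0.3 to 0.75 m from the base axis. Payload 8.5 kg.
Tool frame: the origin (TCP) lies at the very end of the fingers, on their centre line; the grasp point (between the pads) lies grip_point_offset behind it (grip_point_offset is the distance from the TCP to the grasp point, in m); z points along the fingers, x is the direction in which the jaws open and shut, and the axes are right-handed (so a half turn about z gives the same grasp; the last joint's range is limited). The gripper opens to 85 mm and grips with 20 to 120 N. Pads are 22 mm wide; open, the fingers measure 114 mm over their backs; the gripper's body (76 mm by 85 mm) begins 54 mm behind the grasp point. The pads swing forward as they close: fully open they stand 13 mm farther back than shut.
Start: joints at [-81.721, 21.807, 74.336, -0, 83.858, -12.336], TCP at [0.194, -0.515, 0.231] pointing down, gripper open.
Joint ranges: [-178.18, 178.18], [-50.72, 133.34], [12.68, 142.11], [-81.47, 261.47], [9.98, 163.14], [-165.26, 165.26]. Speed limits (degrees/s): [136.94, 136.94, 180, 180, 180, 180].

## Interface

Orientations are given as a 3x3 rotation matrix whose columns are the frame's x, y, z axes.
In Python, from rig import observe, get_image, close_job, grip_point_offset gives the robot as it stands.
- The arm moves only by the shell command python3 -m inch 'ROWS' [FORCE]. ROWS is a JSON object of lists of equal length, an entry for each row: "jaw": the opening, from 0 (shut) to 1 (fully open); "offset": the shift along the tool's x, y, z scaled (see below), a list of three; "roll": the turn about the tool's z scaled (see below). A call has 1 to 20 rows; each row is the pose to reach, as a shift and turn from the pose measured when the call began, along the tool's axes at that moment, turning the shorter way round; what a row does not reach only later rows make up. The controller multiplies each number of a shift by 250 mm and each number of a turn by 180 degrees. A row lasts 1/12 s, in which the tool goes at most 41.7 mm and 7.16 degrees, less where a joint would pass 70% of its speed; a pose out of reach is approached as far as the arm can. A call with a number of a shift or a turn outside -1 to 1 is refused whole. A call with a gripper value outside its range is refused whole. The fingers move at their own pace and stop on an object; FORCE is the grip in N (left out, the last holds). Time passes only in rows, so rows that repeat a pose let the fingers close. It gives the time, the measured TCP pose, the force and the opening at its end, in the units of the state.
- observe(): the state, without advancing time (a new reading comes with each control period).
- get_image(name): name is "side" or "top" or "wrist"; returns a dict with "img" (384x512x3 uint8, red, green, blue), "vfov" (degrees; the focal length in pixels is half the picture's height over the tangent of half this angle, whatever the lens; pixels are square), "cx", "cy" (the principal point, pixels), "position" and "rotation" of the camera in the world; the wrist camera has in their place "hand_eye" (4x4, takes a point from camera to tool coordinates, whose origin is the TCP and whose axes are the tool frame's). Camera axes: x right, y down, z forward; pixel columns grow to the right and rows downward; lengths in m; the calibration is good to about 2 mm. A picture is of the moment at which its call begins: read the wrist's pose just before it. There is no depth.
- close_job(): hands the job in, once; it reports no verdict.
The state is a dict: "time_s": time; "q": joint angles; "qvel": joint speeds; "joint_efforts": joint torques, N m; "position": TCP position; "tool_rot": TCP orientation; "ft_force": force on the tool from outside, world axes, zero at the start; "wrist_torque": the same for the moment, N m; "grip_width": finger opening in m.
Only numpy, scipy, OpenCV 4.12 (cv2) and the standard library are available. Lean on these libraries where they do the work, as an engineer would, in place of code of your own. Each camera call takes 0.05 s, during which the arm holds its last target. There are 200 camera calls.

## Working session

There is one attempt and no reset: what is moved stays moved. The work goes in short steps, Python scripts to look and compute and a shell command to move; the robot and the scene stay as the last step left them, time stands still between calls to the robot, and variables do not carry over. Pictures are saved under pics/ and viewed, about 8 in all and at most 12, crops included, and the job is handed in when it is done.

```bash
ls; mkdir -p pics
python3 - <<'E'
from rig import observe,get_image,grip_point_offset
import cv2,json,numpy as np
print(grip_point_offset); s=observe(); print(s['time_s'],s['position'],np.round(s['tool_rot'],3).tolist(),s['grip_width'],s['ft_force'])
ims=[]
for n in('top','side'):
    d=get_image(n); ims.append(d['img']); np.save(f'pics/{n}0.npy',d['img'])
    print(n,{k:np.round(v,4).tolist() for k,v in d.items() if k!='img'})
    cv2.imwrite(f'pics/{n}0.png',d['img'][:,:,::-1])
d=get_image('wrist');print({k:np.round(v,4).tolist() for k,v in d.items() if k!='img'})
E
```

```text
pics
0.0187
0.0 [ 0.19359237 -0.51448313  0.23070056] [[0.352, -0.936, -0.0], [-0.936, -0.352, 0.002], [-0.001, -0.0, -1.0]] 0.08538860543975492 [ 0.02041953 -0.62646601 -0.34355465]
top {'vfov': 52.5242, 'cx': 253.8269, 'cy': 193.5349, 'position': [0.2591, 0.3861, 0.8721], 'rotation': [[0.1037, -0.9659, 0.2371], [-0.9946, -0.1016, 0.0209], [0.0039, -0.2379, -0.9713]]}
side {'vfov': 53.1794, 'cx': 256.7811, 'cy': 191.4004, 'position': [0.3508, 1.1568, 0.4364], 'rotation': [[-0.9904, -0.0545, 0.127], [-0.138, 0.4441, -0.8853], [-0.0081, -0.8943, -0.4474]]}
{'vfov': 69.3596, 'cx': 256.8766, 'cy': 192.0538, 'hand_eye': [[1.0, 0.0001, -0.0018, -0.0008], [0.0005, 0.9579, 0.287, -0.075], [0.0017, -0.287, 0.9579, -0.1443], [0.0, 0.0, 0.0, 1.0]]}
```

View pics/top0.png

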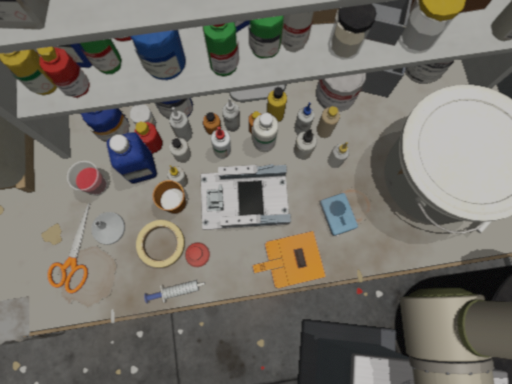

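View pics/side0.png

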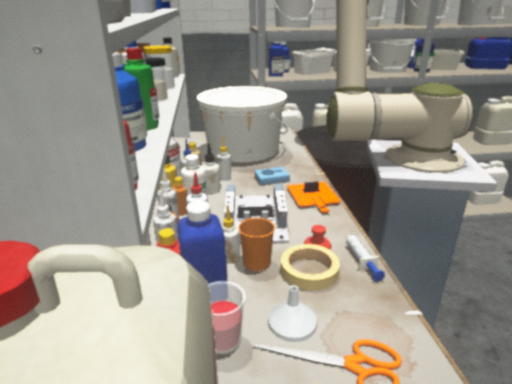

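```bash
cat > h.py <<'E'
import numpy as np,cv2
from rig import observe,get_image,grip_point_offset as G
def cam(name):
    s=observe(); d=get_image(name); im=d['img']; f=im.shape[0]/2/np.tan(np.radians(d['vfov']/2))
    if name=='wrist':
        H=np.array(d['hand_eye']); R=np.array(s['tool_rot']); d['position']=np.array(s['position'])+R@H[:3,3]; d['rotation']=R@H[:3,:3]
    d['f']=f; d['s']=s; return d
def cast(d,uv,z):
    uv=np.atleast_2d(uv).astype(float); r=np.c_[(uv[:,0]-d['cx'])/d['f'],(uv[:,1]-d['cy'])/d['f'],np.ones(len(uv))]@np.array(d['rotation']).T
    p=np.array(d['position']); return p+r*((z-p[2])/r[:,2:])
def proj(d,P):
    c=(np.atleast_2d(P)-d['position'])@np.array(d['rotation']); return c[:,:2]/c[:,2:]*d['f']+[d['cx'],d['cy']]
def blob(im,lo,hi,near=None):
    m=cv2.inRange(cv2.cvtColor(im,cv2.COLOR_RGB2HSV),np.array(lo),np.array(hi))
    m=cv2.morphologyEx(m,cv2.MORPH_OPEN,np.ones((3,3)))
    cs=cv2.findContours(m,cv2.RETR_EXTERNAL,cv2.CHAIN_APPROX_NONE)[0]
    if near is None: return max(cs,key=cv2.contourArea)[:,0]
    return min([c for c in cs if cv2.contourArea(c)>60],key=lambda c:np.hypot(*(c[:,0].mean(0)-near)))[:,0]
BLUE=((95,60,60),(115,255,255)); ORANGE=((8,150,120),(22,255,255)); BLACK=((0,0,0),(179,255,50))
def rect(P): # min-area rectangle of xy points, mm precision
    c,wh,a=cv2.minAreaRect((P[:,:2]*1000).astype(np.float32)); return np.round(c,1),np.round(wh,1),round(a,2)
E
python3 - <<'E'
from h import *
d=cam('top'); im=d['img']
b=blob(im,*BLUE,near=(338,214)); print('mould',rect(cast(d,b,.02)))
o=blob(im,*ORANGE,near=(297,260)); print('cover',rect(cast(d,o,.011)))
g=blob(im,*BLACK,near=(300,258)); print('grip',rect(cast(d,g,.03)),len(g))
print('grip-side px',cast(d,[(205,197),(288,193)],.04))
cv2.imwrite('pics/c1.png',cv2.resize(im[140:300,180:370],None,fx=4,fy=3.75,interpolation=cv2.INTER_CUBIC)[:,:,::-1])
E
```

```text
mould (array([440.8, 212.4]), array([81.7, 57.4]), 24.42)
cover (array([325.9, 318.5]), array([100.8, 146.9]), 18.69)
grip (array([455.8, 411.2]), array([70.4, 49.3]), 8.97) 103
grip-side px [[0.44314717 0.50973859 0.04      ]
 [0.47123872 0.32918997 0.04      ]]
```

View pics/c1.png

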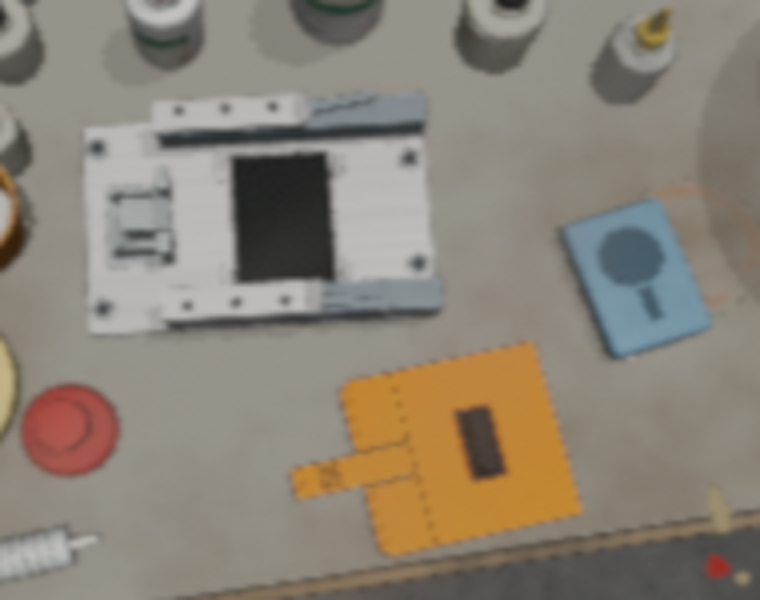

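Run:
```python
from h import *
d=cam('top')
for z in (0,.15,.25): print(z,cast(d,[(430,228),(390,200),(470,218),(403,150)],z).round(3).tolist())
s=cam('side'); print('side bucket',s['img'].shape)
# bucket near edge: rays from top rim bottom pt and side rim
for z in (.1,.2,.3): print(z,cast(s,[(288,105),(275,155),(240,160)],z).round(3).tolist())
m=np.array([.4408,.2124]);R=np.array(d['s']['tool_rot']);p=np.array(d['s']['position'])
t=np.array([*m,.19]); print('shift units',(R.T@(t-p)/.25).round(3))
```

```text
0 [[0.434, 0.0, 0.0], [0.489, 0.092, 0.0], [0.466, -0.091, 0.0], [0.615, 0.063, 0.0]]
0.15 [[0.404, 0.066, 0.15], [0.45, 0.142, 0.15], [0.431, -0.009, 0.15], [0.554, 0.119, 0.15]]
0.25 [[0.384, 0.111, 0.25], [0.423, 0.176, 0.25], [0.407, 0.046, 0.25], [0.513, 0.156, 0.25]]
side bucket (384, 512, 3)
0.1 [[0.431, -0.203, 0.1], [0.43, 0.291, 0.1], [0.508, 0.333, 0.1]]
0.2 [[0.407, 0.202, 0.2], [0.406, 0.548, 0.2], [0.461, 0.578, 0.2]]
0.3 [[0.383, 0.606, 0.3], [0.383, 0.806, 0.3], [0.415, 0.823, 0.3]]
shift units [-2.373 -1.949  0.166]
```

```bash
python3 -m inch '{"jaw":[1,1,1,1,1,1,1],"offset":[[-0.12,-0.1,0],[-0.24,-0.2,0],[-0.36,-0.3,0],[-0.48,-0.4,0],[-0.6,-0.49,0],[-0.7,-0.57,0],[-0.79,-0.65,0]],"roll":[0,0,0,0,0,0,0]}' 60 && python3 -m inch '{"jaw":[1,1,1,1,1,1,1],"offset":[[-0.12,-0.1,0],[-0.24,-0.2,0],[-0.36,-0.3,0],[-0.48,-0.4,0],[-0.6,-0.49,0],[-0.7,-0.57,0],[-0.79,-0.65,0]],"roll":[0,0,0,0,0,0,0]}'
python3 - <<'E'
from h import *
s=observe();R=np.array(s['tool_rot']);p=np.array(s['position'])
print(s['q'],R.round(3).tolist())
print('shift units',(R.T@(np.array([.4408,.2124,.19])-p)/.25).round(3))
E
```

```text
time_s: 0.88
position: [0.2762, -0.2706, 0.2313]
tool_rot: [[0.352, -0.936, 0.0], [-0.936, -0.352, 0.0], [-0.0, -0.0, -1.0]]
ft_force: [-0.3, -1.6, -0.1]
grip_width: 0.0855
time_s: 1.47
position: [0.3587, -0.0264, 0.2316]
tool_rot: [[0.353, -0.936, 0.001], [-0.936, -0.353, 0.0], [0.0, -0.001, -1.0]]
ft_force: [0.7, -1.2, 0.3]
grip_width: 0.0854
[-2.32995520e+01  2.16347037e+00  1.00552062e+02  2.20801219e-02
  7.72553529e+01  4.60387035e+01] [[0.353, -0.936, 0.001], [-0.936, -0.353, 0.0], [0.0, -0.001, -1.0]]
shift units [-0.778 -0.644  0.167]
```

```bash
python3 -m inch '{"jaw":[1,1,1,1,1,1,1,1],"offset":[[-0.12,-0.1,0],[-0.24,-0.2,0],[-0.36,-0.3,0],[-0.48,-0.4,0.03],[-0.6,-0.49,0.08],[-0.7,-0.57,0.13],[-0.778,-0.644,0.167],[-0.778,-0.644,0.167]],"roll":[0,0,-0.01,-0.02,-0.02,-0.02,-0.02,-0.02]}'
python3 - <<'E'
from h import *
d=cam('wrist'); im=d['img']; import pickle; pickle.dump(d,open('w1.pkl','wb'))
print(d['s']['position'])
b=blob(im,*BLUE); print('mould',rect(cast(d,b,.024)),b.mean(0))
o=blob(im,*ORANGE); print('cover',rect(cast(d,o,.011)),o.mean(0))
cv2.imwrite('pics/w1.png',cv2.resize(im,None,fx=1.5,fy=1.5,interpolation=cv2.INTER_CUBIC)[:,:,::-1])
E
```

```text
time_s: 2.13
position: [0.441, 0.2157, 0.188]
tool_rot: [[0.414, -0.91, -0.002], [-0.91, -0.414, 0.0], [-0.001, 0.001, -1.0]]
ft_force: [-0.6, -1.2, -0.4]
grip_width: 0.0851
[0.44103282 0.21567999 0.18795136]
mould (array([447.3, 214.6]), array([82.4, 58.2]), 24.52) [261.43965517 171.50862069]
cover (array([328.9, 321.4]), array([103.9, 149.7]), 19.08) [152.22698073 218.52248394]
```

View pics/w1.png

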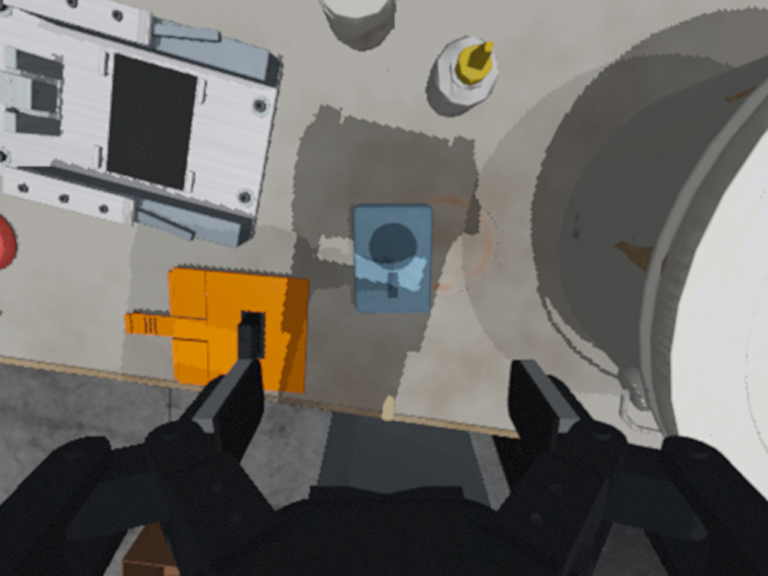

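```bash
python3 -m inch '{"jaw":[1,1,1,1,1,1,1,1],"offset":[[0.005,-0.007,0.15],[0.014,-0.02,0.3],[0.014,-0.021,0.45],[0.014,-0.021,0.58],[0.014,-0.021,0.66],[0.014,-0.021,0.7],[0.014,-0.021,0.73],[0.014,-0.021,0.736]],"roll":[0,0,0,0,0,0,0,0]}'
python3 -m inch '{"jaw":[0.5,0.5,0.5,0.5,0.5,0.5,0.5,0.5],"offset":[[0,0,0],[0,0,0],[0,0,0],[0,0,0],[0,0,0],[0,0,0],[0,0,0],[0,0,0]],"roll":[0,0,0,0,0,0,0,0]}' 40
python3 - <<'E'
import pickle; from h import *
d=pickle.load(open('w1.pkl','rb')); im=d['img']
# carrier: bright base outer, black mat, cover grip
m=blob(im,*BLACK,near=(101,80)); print('mat',rect(cast(d,m,.008)),len(m),m.min(0),m.max(0))
# screws near open end at (260,105),(245,197) /1.5 on base top z .008
for uv in [(260,105),(245,197),(281,54),(249,245),(278,105)]: print(uv,cast(d,np.array(uv)/1.5,.008).round(4))
E
```

```text
time_s: 2.85
position: [0.4464, 0.2121, 0.0043]
tool_rot: [[0.413, -0.911, -0.002], [-0.911, -0.413, -0.001], [-0.001, 0.002, -1.0]]
ft_force: [0.3, 0.7, 0.1]
grip_width: 0.0851
time_s: 3.52
position: [0.447, 0.2121, 0.0055]
tool_rot: [[0.413, -0.911, -0.0], [-0.911, -0.413, -0.0], [0.0, 0.0, -1.0]]
ft_force: [-1.2, -1.5, 6.8]
grip_width: 0.0591
mat (array([462.5, 415.4]), array([80.1, 55.8]), 9.5) 249 [72 37] [129 125]
(260, 105) [[0.5079 0.3466 0.008 ]]
(245, 197) [[0.4418 0.3354 0.008 ]]
(281, 54) [[0.5449 0.3443 0.008 ]]
(249, 245) [[0.4078 0.3205 0.008 ]]
(278, 105) [[0.5132 0.3348 0.008 ]]
```

```bash
python3 -m inch '{"jaw":[0.5,0.5,0.5,0.5,0.5,0.5,0.5,0.5,0.5,0.5,0.5],"offset":[[0,0,-0.04],[0,0,-0.12],[-0.02,0,-0.25],[-0.12,-0.01,-0.36],[-0.25,-0.02,-0.46],[-0.38,-0.03,-0.55],[-0.52,-0.04,-0.63],[-0.65,-0.05,-0.7],[-0.77,-0.062,-0.7],[-0.864,-0.062,-0.7],[-0.864,-0.062,-0.7]],"roll":[0,0,0,0.02,0.04,0.06,0.083,0.083,0.083,0.083,0.083]}'
python3 - <<'E'
from h import *
d=cam('wrist'); im=d['img']; import pickle; pickle.dump(d,open('w2.pkl','wb'))
s=d['s'];print(s['position'],s['grip_width'],s['ft_force'])
b=blob(im,*BLUE); print(b.min(0),b.max(0))
m=blob(im,*BLACK,near=(250,90)); print('mat',rect(cast(d,m,.008)),m.min(0),m.max(0))
cv2.imwrite('pics/w2.png',cv2.resize(im,None,fx=1.5,fy=1.5,interpolation=cv2.INTER_CUBIC)[:,:,::-1])
E
```

```text
time_s: 4.43
position: [0.3699, 0.4184, 0.181]
tool_rot: [[0.168, -0.986, 0.0], [-0.986, -0.168, 0.001], [-0.001, -0.0, -1.0]]
ft_force: [-0.1, -0.1, -1.8]
grip_width: 0.0587
[0.36988779 0.41837846 0.18098959] 0.058739659043541136 [-0.06066074 -0.07935914 -1.77161813]
[197 176] [316 326]
mat (array([462.6, 414.1]), array([79.3, 56.5]), 9.62) [251  53] [304 131]
```

View pics/w2.png

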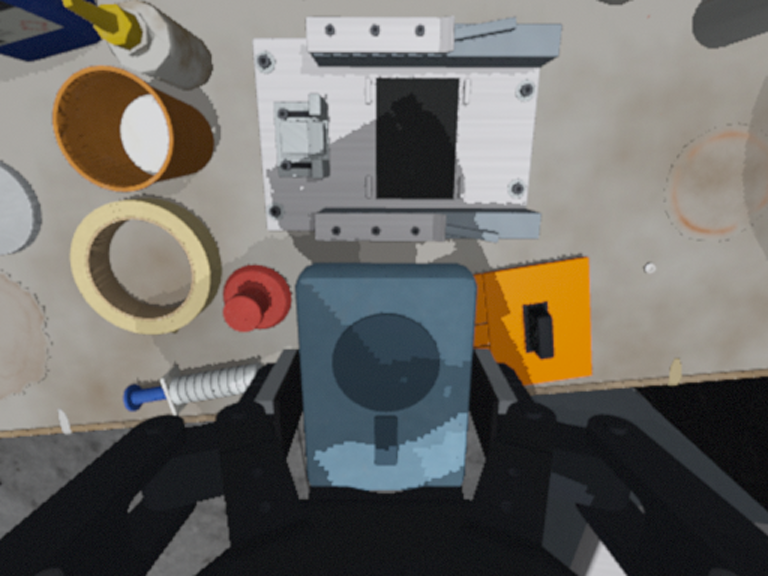

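Run:
```python
import pickle; from h import *
d=pickle.load(open('w2.pkl','rb')); s=d['s'];R=np.array(s['tool_rot']);p=np.array(s['position'])
for uv in [(386,278),(386,268),(386,362),(300,300),(475,300)]: print(uv,((cast(d,np.array(uv)/1.5,p[2]+.0185)-p)@R*1000).round(1))
t=cam('top'); m=blob(t['img'],*BLACK,near=(250.7,197.6)); print('top mat',rect(cast(t,m,.008)))
# carrier long outer base edges z=.008: left end (254,38)-(267,228), right end (540,68)-(528,205)
for uv in [(254,38),(267,228),(540,68),(528,205),(264,62),(277,212),(526,90),(517,189)]: print(uv,cast(d,np.array(uv)/1.5,.008).round(4)[0,:2])
# ledge/lip top z=.052 outer edges
for uv in [(307,16),(447,16),(316,212),(444,240),(560,25),(540,212)]: print(uv,cast(d,np.array(uv)/1.5,.052).round(4)[0,:2])
```

```text
(386, 278) [[ -1.2 -40.4 -18.5]]
(386, 268) [[ -1.2 -43.6 -18.5]]
(386, 362) [[ -1.2 -11.3 -18.5]]
(300, 300) [[-28.6 -33.1 -18.5]]
(475, 300) [[ 27.1 -33.1 -18.5]]
top mat (array([413.1, 360.9]), array([24.6, 58.6]), 10.83)
(254, 38) [0.5083 0.5338]
(267, 228) [0.3815 0.514 ]
(540, 68) [0.5229 0.3387]
(528, 205) [0.4317 0.3223]
(264, 62) [0.4949 0.5259]
(277, 212) [0.3949 0.5076]
(526, 90) [0.5079 0.3445]
(517, 189) [0.4417 0.3334]
(307, 16) [0.5156 0.4906]
(447, 16) [0.529  0.4114]
(316, 212) [0.4059 0.4721]
(444, 240) [0.4019 0.3863]
(560, 25) [0.5354 0.3464]
(540, 212) [0.4303 0.3286]
```

```bash
python3 -m inch '{"jaw":[0.5,0.5,0.5,0.5,0.5,0.5,0.5],"offset":[[0.03,-0.12,0],[0.06,-0.24,0.05],[0.08,-0.34,0.15],[0.085,-0.364,0.26],[0.085,-0.364,0.36],[0.085,-0.364,0.4],[0.085,-0.364,0.4]],"roll":[0,0,0,0,0,0,0]}'
python3 - <<'E'
from h import *
t=cam('top'); t['img']=np.load('pics/top0.npy'); m=blob(t['img'],*BLACK,near=(250.7,197.6)); print('top mat',rect(cast(t,m,.008)))
o=blob(t['img'],*ORANGE,near=(297,260)); print('cover',rect(cast(t,o,.011)))
s=observe();R=np.array(s['tool_rot']);p=np.array(s['position'])
print(p,((np.array([.4632,.4128,.015])-p)@R/.25).round(4),np.degrees(np.arctan2(R[1,0],R[0,0])))
E
```

```text
time_s: 5.12
position: [0.464, 0.4081, 0.0783]
tool_rot: [[0.165, -0.986, -0.005], [-0.986, -0.165, -0.003], [0.003, 0.005, -1.0]]
ft_force: [-0.6, -0.0, -1.3]
grip_width: 0.0588
top mat (array([461. , 411.8]), array([72.3, 50.5]), 9.06)
cover (array([325.9, 318.4]), array([100.6, 146.1]), 18.94)
[0.46466302 0.40885789 0.08044159] [-0.0168  0.0027  0.2618] -80.48779216166368
```

```bash
python3 -m inch '{"jaw":[0.5,0.5,0.5,0.5,0.5,0.5,0.5],"offset":[[-0.016,0.005,0],[-0.016,0.005,0.06],[-0.016,0.005,0.12],[-0.016,0.005,0.17],[-0.016,0.005,0.2],[-0.016,0.005,0.2],[-0.016,0.005,0.2]],"roll":[0,0,0,0,0,0,0]}'
python3 - <<'E'
from h import *
d=cam('wrist'); s=d['s'];R=np.array(s['tool_rot']);p=np.array(s['position'])
print(p,s['ft_force'],((np.array([.463,.4126,.014])-p)@R/.25).round(4))
cv2.imwrite('pics/w3.png',cv2.resize(d['img'],None,fx=1.5,fy=1.5,interpolation=cv2.INTER_CUBIC)[:,:,::-1])
E
```

```text
time_s: 5.75
position: [0.463, 0.413, 0.0317]
tool_rot: [[0.165, -0.986, 0.0], [-0.986, -0.165, -0.001], [0.001, 0.0, -1.0]]
ft_force: [1.0, 0.2, -0.9]
grip_width: 0.0589
[0.46303744 0.41298759 0.03167176] [ 0.98283434  0.16277068 -0.87257179] [0.0015 0.0004 0.0707]
```

View pics/w3.png

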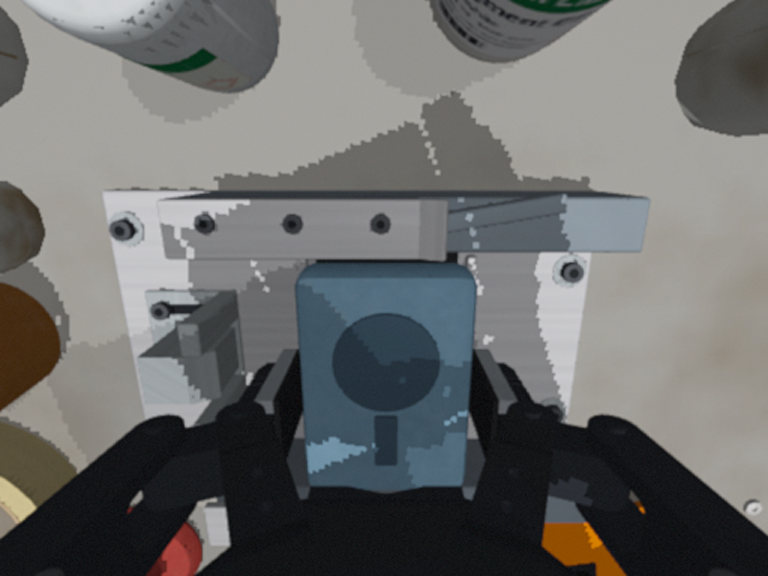

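```bash
python3 -m inch '{"jaw":[0.5,0.5,0.5,0.5,0.5,0.5,0.5,0.5],"offset":[[-0.001,0,0.02],[-0.001,0,0.035],[-0.001,0,0.045],[-0.001,0,0.055],[-0.001,0,0.06],[-0.001,0,0.065],[-0.001,0,0.07],[-0.001,0,0.072]],"roll":[0,0,0,0,0,0,0,0]}'
```

```text
time_s: 6.47
position: [0.4632, 0.4132, 0.0137]
tool_rot: [[0.165, -0.986, 0.0], [-0.986, -0.165, -0.0], [0.0, -0.0, -1.0]]
ft_force: [0.7, 0.6, -1.3]
grip_width: 0.059
```

```bash
python3 -m inch '{"jaw":[0.5,0.5,0.5,0.5,0.5],"offset":[[0,0,0.003],[0,0,0.006],[0,0,0.008],[0,0,0.008],[0,0,0.008]],"roll":[0,0,0,0,0]}'
```

```text
time_s: 6.88
position: [0.4632, 0.4133, 0.0135]
tool_rot: [[0.165, -0.986, 0.001], [-0.986, -0.165, 0.0], [0.0, -0.001, -1.0]]
ft_force: [-3.8, -3.6, 12.7]
grip_width: 0.0588
```

```bash
python3 -m inch '{"jaw":[0.85,0.85,0.85,0.85,0.85,0.85,0.85],"offset":[[0,0,0],[0,0,0],[0,0,0],[0,0,-0.02],[0,0,-0.08],[0,0,-0.2],[0,0,-0.3]],"roll":[0,0,0,0,0,0,0]}'
python3 - <<'E'
from h import *
d=cam('wrist'); s=d['s']
b=blob(d['img'],*BLUE); print('mould',rect(cast(d,b,.032)))
cv2.imwrite('pics/w4.png',cv2.resize(d['img'],None,fx=1.5,fy=1.5,interpolation=cv2.INTER_CUBIC)[:,:,::-1])
R=np.array(s['tool_rot']);p=np.array(s['position'])
# cover: tongue direction 109 deg -> tool x -71 ; grip is cover x=-12
print(p,s['ft_force'])
E
```

```text
time_s: 7.47
position: [0.463, 0.4132, 0.0896]
tool_rot: [[0.165, -0.986, 0.001], [-0.986, -0.165, -0.0], [0.0, -0.001, -1.0]]
ft_force: [1.1, 0.6, 0.4]
grip_width: 0.0726
mould (array([463.8, 415. ]), array([84.4, 58.1]), 9.5)
[0.46302752 0.4132022  0.08957948] [1.07104365 0.60100031 0.36971911]
```

View pics/w4.png

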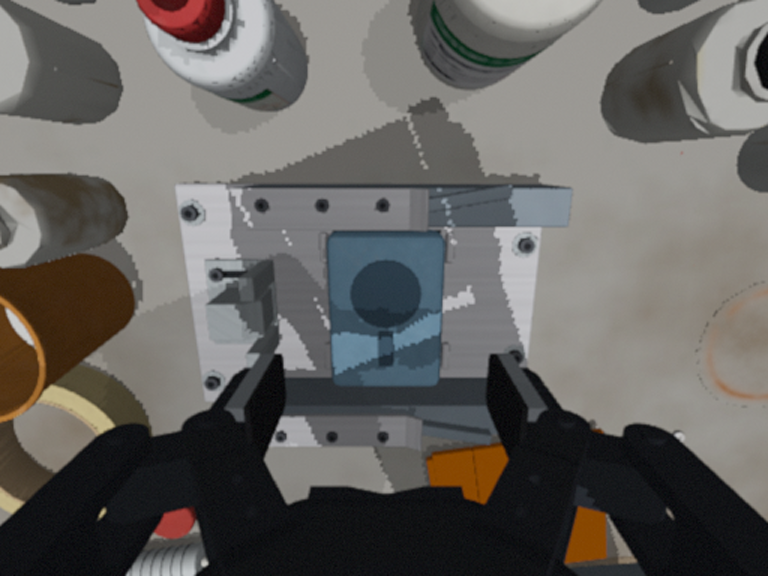

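```bash
python3 -m inch '{"jaw":[0.7,0.7,0.7,0.7,0.7,0.7,0.7,0.7,0.7],"offset":[[0,0,-0.1],[0.06,0.09,-0.2],[0.15,0.2,-0.24],[0.23,0.32,-0.24],[0.3,0.43,-0.24],[0.36,0.52,-0.24],[0.397,0.569,-0.24],[0.397,0.569,-0.24],[0.397,0.569,-0.24]],"roll":[0,0,-0.02,-0.04,-0.053,-0.053,-0.053,-0.053,-0.053]}'
python3 - <<'E'
from h import *
d=cam('wrist'); s=d['s']; im=d['img']
import pickle; pickle.dump(d,open('w5.pkl','wb'))
o=blob(im,*ORANGE); print('cover',rect(cast(d,o,.011)))
hsv=cv2.cvtColor(im,cv2.COLOR_RGB2HSV)
cv2.imwrite('pics/w5.png',cv2.resize(im,None,fx=1.5,fy=1.5,interpolation=cv2.INTER_CUBIC)[:,:,::-1])
R=np.array(s['tool_rot']);p=np.array(s['position']); print(p,R[:2,0], np.degrees(np.arctan2(R[1,0],R[0,0])))
E
```

```text
time_s: 8.27
position: [0.3409, 0.2929, 0.154]
tool_rot: [[0.326, -0.945, 0.01], [-0.945, -0.326, 0.005], [-0.001, -0.011, -1.0]]
ft_force: [1.5, 0.3, 0.1]
grip_width: 0.0599
cover (array([328.6, 321. ]), array([103. , 149.1]), 19.03)
[0.34092916 0.29286033 0.1539937 ] [ 0.32631451 -0.94526009] -70.95474481611899
```

View pics/w5.png

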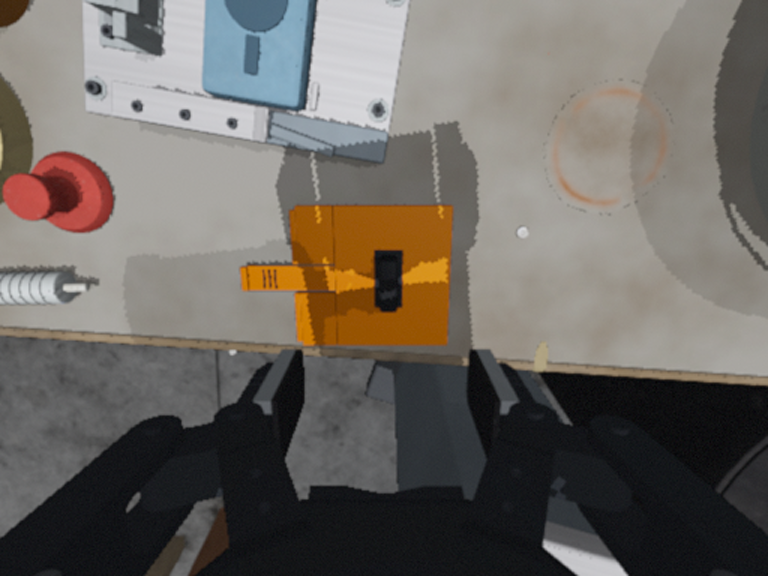

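```bash
python3 -m inch '{"jaw":[0.6,0.6,0.6,0.6,0.6,0.6],"offset":[[0.004,0.01,0.1],[0.004,0.01,0.2],[0.004,0.01,0.3],[0.004,0.01,0.37],[0.004,0.01,0.4],[0.004,0.01,0.4]],"roll":[0,0,0,0,0,0]}'
python3 - <<'E'
from h import *
s=observe();R=np.array(s['tool_rot']);p=np.array(s['position'])
print(p,((np.array([.3388,.2912,.0155])-p)@R/.25).round(4),R[:,2])
E
```

```text
time_s: 8.82
position: [0.3405, 0.2922, 0.0524]
tool_rot: [[0.327, -0.945, 0.007], [-0.945, -0.327, 0.004], [-0.001, -0.008, -1.0]]
ft_force: [-1.1, -0.4, -0.5]
grip_width: 0.0514
[0.34053811 0.29222889 0.05243676] [0.0018 0.0091 0.1477] [ 0.00731168  0.0038509  -0.99996585]
```

```bash
python3 -m inch '{"jaw":[0.6,0.6,0.6,0.6,0.6,0.6],"offset":[[0.002,0.009,0.06],[0.002,0.009,0.11],[0.002,0.009,0.135],[0.002,0.009,0.145],[0.002,0.009,0.148],[0.002,0.009,0.148]],"roll":[0,0,0,0,0,0]}'
python3 -m inch '{"jaw":[0,0,0,0,0,0,0,0],"offset":[[0,0,0],[0,0,0],[0,0,0],[0,0,0],[0,0,0],[0,0,0],[0,0,0],[0,0,0]],"roll":[0,0,0,0,0,0,0,0]}' 50
```

```text
time_s: 9.32
position: [0.3394, 0.2915, 0.016]
tool_rot: [[0.327, -0.945, 0.008], [-0.945, -0.327, 0.004], [-0.001, -0.009, -1.0]]
ft_force: [-0.3, 0.4, -0.5]
grip_width: 0.0514
time_s: 9.98
position: [0.3396, 0.2916, 0.0166]
tool_rot: [[0.327, -0.945, 0.009], [-0.945, -0.327, 0.005], [-0.002, -0.01, -1.0]]
ft_force: [-1.4, -0.1, 6.2]
grip_width: 0.0109
```

```bash
python3 -m inch '{"jaw":[0,0,0,0,0,0],"offset":[[0,0,-0.04],[0,0,-0.12],[0,0,-0.25],[0,0,-0.38],[0,0,-0.46],[0,0,-0.46]],"roll":[0,0,0,0,0,0]}'
python3 - <<'E'
import pickle; from h import *
t=pickle.load(open('w1.pkl','rb'))
for uv in [(460,110),(430,95),(498,80),(360,45),(395,20)]: print(uv,cast(t,np.array(uv)/1.5,0).round(3)[0,:2])
C=np.array([.4607,.4267]);u=np.array([-.165,.986])
s=observe();R=np.array(s['tool_rot']);p=np.array(s['position'])
g=C-.162*u; print(p,s['ft_force'],s['grip_width'],g,((np.array([*g,.13])-p)@R/.25).round(3),R[:,2])
E
```

```text
time_s: 10.48
position: [0.3399, 0.2918, 0.1352]
tool_rot: [[0.327, -0.945, 0.016], [-0.945, -0.327, 0.008], [-0.002, -0.018, -1.0]]
ft_force: [0.6, 0.5, -0.7]
grip_width: 0.0105
(460, 110) [0.566 0.213]
(430, 95) [0.566 0.238]
(498, 80) [0.595 0.198]
(360, 45) [0.574 0.298]
(395, 20) [0.599 0.282]
[0.33987608 0.29181116 0.1352365 ] [ 0.57927862  0.52054724 -0.66486597] 0.010535019577922565 [0.48743  0.266968] [ 0.287 -0.525  0.03 ] [ 0.01609583  0.00807727 -0.99983783]
```

```bash
python3 -m inch '{"jaw":[0,0,0,0,0,0,0,0,0,0],"offset":[[0.03,-0.06,0],[0.07,-0.14,0],[0.12,-0.24,0],[0.17,-0.34,0],[0.21,-0.42,0],[0.24,-0.48,0],[0.26,-0.525,0],[0.26,-0.525,0],[0.26,-0.525,0],[0.26,-0.525,0]],"roll":[0,0.01,0.02,0.03,0.04,0.053,0.053,0.053,0.053,0.053]}'
python3 - <<'E'
from h import *
d=cam('wrist'); s=d['s']; im=d['img']
import pickle; pickle.dump(d,open('w6.pkl','wb'))
cv2.imwrite('pics/w6.png',cv2.resize(im,None,fx=1.5,fy=1.5,interpolation=cv2.INTER_CUBIC)[:,:,::-1])
R=np.array(s['tool_rot']);p=np.array(s['position']); print(p,R.round(3).tolist(), np.degrees(np.arctan2(R[1,0],R[0,0])))
E
```

```text
time_s: 11.32
position: [0.484, 0.2733, 0.1366]
tool_rot: [[0.166, -0.986, 0.014], [-0.986, -0.166, 0.008], [-0.005, -0.015, -1.0]]
ft_force: [-0.6, 0.1, -2.2]
grip_width: 0.0107
[0.48403778 0.27325049 0.13661292] [[0.166, -0.986, 0.014], [-0.986, -0.166, 0.008], [-0.005, -0.015, -1.0]] -80.43128310423793
```

View pics/w6.png

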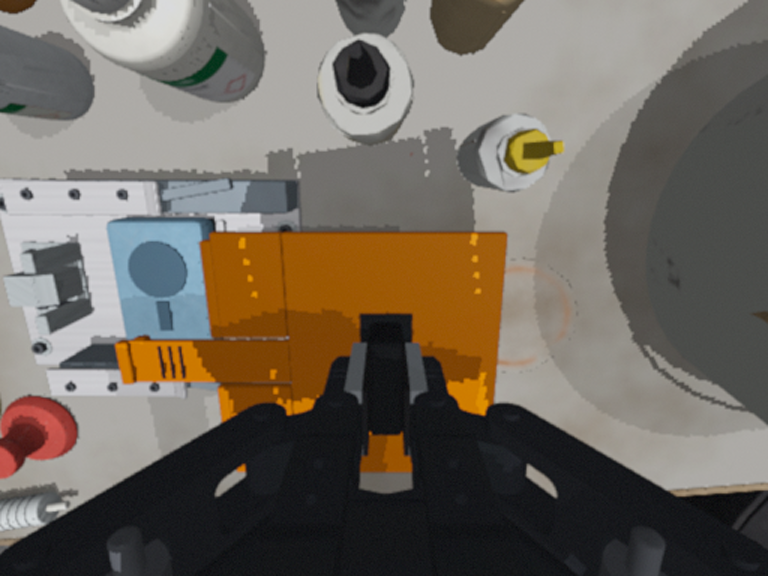

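Run:
```python
import pickle; from h import *
def cen(d,uv):
    u,v=(np.array(uv)/1.5).astype(int); g=cv2.cvtColor(d['img'],cv2.COLOR_RGB2GRAY)[v-4:v+5,u-4:u+5].astype(float)
    w=np.clip(np.percentile(g,60)-g-15,0,None); yy,xx=np.mgrid[v-4:v+5,u-4:u+5]; return [(w*xx).sum()/w.sum(),(w*yy).sum()/w.sum()]
S={'w2':([(330,30),(375,30),(420,30)],[(336,231),(376,231),(415,231)]),'w4':([(262,205),(322,205),(383,205)],[(281,436),(332,436),(383,436)]),'w6':([(27,195),(75,195),(123,195)],[(70,386),(113,386),(155,386)])}
for k,(a,b) in S.items():
    try: d=pickle.load(open(k+'.pkl','rb'))
    except Exception: continue
    A,B=[cast(d,[cen(d,q) for q in z],.052)[:,:2] for z in (a,b)]
    m=(A+B)/2; v=(A-B).mean(0); print(k,'A',A.round(4).tolist(),'B',B.round(4).tolist()); print(' mids',m.round(4).tolist(),'width',np.hypot(*v),'ang',np.degrees(np.arctan2(*(m[0]-m[2])[::-1])),'perp',np.degrees(np.arctan2(v[1],v[0]))+90)
d=pickle.load(open('w6.pkl','rb')); R=np.array(d['s']['tool_rot']);p=np.array(d['s']['position'])
o=blob(d['img'],*ORANGE); print(o.min(0)*1.5,o.max(0)*1.5)
T=lambda uv:(np.array([[*( (np.array(uv)/1.5))]]))
dt=dict(d,position=R.T@(np.array(d['position'])-p),rotation=R.T@np.array(d['rotation']))
for uv in [(230,234),(300,233),(480,233),(387,472),(245,472),(505,250),(495,400)]: print(uv,(cast(dt,T(uv),.0056)*1000).round(1))
# far edge precise
g=o[(o[:,0]>150)&(o[:,0]<325)]; e=np.array([[c,g[g[:,0]==c][:,1].min()] for c in range(155,325)]); e=cast(dt,e,.0056)[:,:2]*1000
k=np.polyfit(e[:,0],e[:,1],1); print('far edge y at x=0',k[1],'ang',np.degrees(np.arctan(k[0])))
```

```text
w2 A [[0.5111, 0.4771], [0.5153, 0.4513], [0.5195, 0.4257]] B [[0.3963, 0.458], [0.4007, 0.4322], [0.4049, 0.4066]]
 mids [[0.4537, 0.4676], [0.458, 0.4418], [0.4622, 0.4162]] width 0.11623085854774766 ang 99.4084034739924 perp 99.45140894491833
w6 A [[0.5109, 0.4776], [0.5153, 0.4518], [0.5194, 0.4261]] B [[0.3961, 0.4584], [0.4005, 0.4326], [0.4047, 0.407]]
 mids [[0.4535, 0.468], [0.4579, 0.4422], [0.4621, 0.4166]] width 0.11633797672871093 ang 99.4486205879723 perp 99.4737364184347
[115.5 232.5] [505.5 420. ]
(230, 234) [[-57.7 -50.3   5.6]]
(300, 233) [[-32.3 -50.7   5.6]]
(480, 233) [[ 32.8 -50.7   5.6]]
(387, 472) [[-0.8 53.4  5.6]]
(245, 472) [[-62.4  53.4   5.6]]
(505, 250) [[ 42.3 -44.4   5.6]]
(495, 400) [[43.4 17.9  5.6]]
far edge y at x=0 -50.85568167334078 ang -0.00958650883298454
```

```bash
cat > go.py <<'E'
import sys; from h import *
P=np.array([.4579,.4420]);u=np.array([-.1642,.9864]);v=np.array([-.9864,-.1642]);C=P-.01555*u
s=observe();R=np.array(s['tool_rot']);p=np.array(s['position'])
e=p[:2]-C; print('t',round(s['time_s'],2),'cover x %.1f lat %.1f z %.1f mm'%((e@u+.012)*1e3,(e@v+.0009)*1e3,(p[2]-.0166)*1e3),'ang',round(np.degrees(np.arctan2(R[1,0],R[0,0])),2),'zcol',R[:,2].round(3),'F u,v,z',np.round([s['ft_force'][:2]@u,s['ft_force'][:2]@v,s['ft_force'][2]],1),'w',round(s['grip_width'],4))
if len(sys.argv)>1:
    x,z=map(float,sys.argv[1:]); g=C+(x-12)/1e3*u-.0009*v
    print('shift',((np.array([*g,z/1e3+.0166])-p)@R/.25).round(4))
E
python3 -m inch '{"jaw":[0,0,0,0,0,0,0,0],"offset":[[-0.04,0,0],[-0.1,-0.004,0],[-0.16,-0.008,0.05],[-0.213,-0.008,0.13],[-0.213,-0.008,0.2],[-0.213,-0.008,0.25],[-0.213,-0.008,0.266],[-0.213,-0.008,0.266]],"roll":[0,0,0,0.0007,0.0007,0.0007,0.0007,0.0007]}'; python3 go.py -90 36
```

```text
time_s: 12.03
position: [0.4772, 0.3272, 0.07]
tool_rot: [[0.165, -0.986, 0.013], [-0.986, -0.165, 0.007], [-0.005, -0.014, -1.0]]
ft_force: [0.6, 0.1, -0.8]
grip_width: 0.0108
t 12.03 cover x -88.9 lat 0.7 z 53.4 mm ang -80.5 zcol [ 0.013  0.007 -1.   ] F u,v,z [ 0.  -0.6 -0.8] w 0.0108
shift [ 0.0048 -0.002   0.0696]
```

```bash
python3 -m inch '{"jaw":[0,0,0,0,0,0,0],"offset":[[0.002,-0.002,0.02],[0.004,-0.002,0.04],[0.004,-0.002,0.05],[0.004,-0.002,0.06],[0.004,-0.002,0.066],[0.004,-0.002,0.07],[0.004,-0.002,0.07]],"roll":[0,0,0,0,0,0,0]}'; python3 go.py -90 34
python3 - <<'E'
from h import *
d=cam('wrist'); cv2.imwrite('pics/w7.png',cv2.resize(d['img'],None,fx=1.5,fy=1.5,interpolation=cv2.INTER_CUBIC)[:,:,::-1])
E
```

```text
time_s: 12.62
position: [0.4781, 0.3263, 0.0524]
tool_rot: [[0.165, -0.986, 0.013], [-0.986, -0.165, 0.007], [-0.005, -0.014, -1.0]]
ft_force: [0.3, 0.4, -1.5]
grip_width: 0.0103
t 12.62 cover x -89.9 lat 0.0 z 35.8 mm ang -80.51 zcol [ 0.013  0.007 -1.   ] F u,v,z [ 0.4 -0.4 -1.5] w 0.0103
shift [0.0006 0.0001 0.0072]
```

View pics/w7.png

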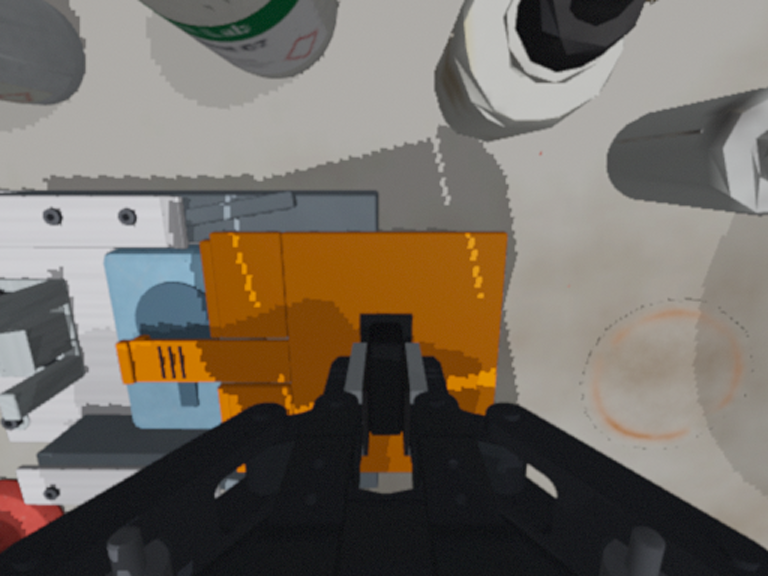

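```bash
python3 -m inch '{"jaw":[0,0,0,0,0],"offset":[[0,0,0.003],[0,0,0.006],[0,0,0.008],[0,0,0.008],[0,0,0.008]],"roll":[0,0,0,0,0]}'; python3 go.py -70 34
```

```text
time_s: 13.08
position: [0.4782, 0.3264, 0.0507]
tool_rot: [[0.165, -0.986, 0.013], [-0.986, -0.165, 0.007], [-0.005, -0.014, -1.0]]
ft_force: [-0.1, -0.2, -0.1]
grip_width: 0.0109
t 13.08 cover x -89.8 lat -0.1 z 34.1 mm ang -80.51 zcol [ 0.013  0.007 -1.   ] F u,v,z [-0.2  0.2 -0.1] w 0.0109
shift [-0.0792  0.0005  0.0007]
```

```bash
python3 -m inch '{"jaw":[0,0,0,0,0,0],"offset":[[-0.015,0,0],[-0.03,0,0],[-0.045,0,0],[-0.06,0,0],[-0.075,0.001,0],[-0.08,0.001,0]],"roll":[0,0,0,0,0,0]}'; python3 go.py -50 34
```

```text
time_s: 13.58
position: [0.4744, 0.3467, 0.0508]
tool_rot: [[0.165, -0.986, 0.013], [-0.986, -0.165, 0.007], [-0.005, -0.014, -1.0]]
ft_force: [0.6, -0.1, 0.0]
grip_width: 0.0109
t 13.58 cover x -69.1 lat 0.2 z 34.2 mm ang -80.48 zcol [ 0.013  0.007 -1.   ] F u,v,z [-0.2 -0.6  0. ] w 0.0109
shift [-0.0765 -0.0011  0.0011]
```

```bash
python3 -m inch '{"jaw":[0,0,0,0,0,0],"offset":[[-0.014,0,0.001],[-0.028,-0.001,0.001],[-0.042,-0.001,0.001],[-0.056,-0.001,0.001],[-0.068,-0.001,0.001],[-0.076,-0.001,0.001]],"roll":[0,0,0,0,0,0]}'; python3 go.py -40 34
```

```text
time_s: 14.08
position: [0.4715, 0.3659, 0.0507]
tool_rot: [[0.166, -0.986, 0.013], [-0.986, -0.166, 0.007], [-0.005, -0.014, -1.0]]
ft_force: [-0.4, -0.6, 0.8]
grip_width: 0.0106
t 14.08 cover x -49.7 lat 0.0 z 34.1 mm ang -80.46 zcol [ 0.013  0.007 -1.   ] F u,v,z [-0.5  0.5  0.8] w 0.0106
shift [-0.0388 -0.0001  0.0004]
```

```bash
python3 -m inch '{"jaw":[0,0,0,0,0,0],"offset":[[-0.007,0,0],[-0.014,0,0],[-0.021,0,0],[-0.028,0,0],[-0.035,0,0],[-0.04,0,0]],"roll":[0,0,0,0,0,0]}'; python3 go.py -34 34;  python3 -m inch '{"jaw":[0,0,0,0],"offset":[[-0.006,0,0],[-0.012,0,0],[-0.018,0,0],[-0.024,0,0]],"roll":[0,0,0,0]}'; python3 go.py -30 34
```

```text
time_s: 14.58
position: [0.4698, 0.376, 0.0507]
tool_rot: [[0.166, -0.986, 0.013], [-0.986, -0.166, 0.007], [-0.005, -0.014, -1.0]]
ft_force: [0.5, -1.2, -0.3]
grip_width: 0.0109
t 14.58 cover x -39.5 lat 0.1 z 34.1 mm ang -80.46 zcol [ 0.013  0.007 -1.   ] F u,v,z [-1.2 -0.3 -0.3] w 0.0109
shift [-0.0221 -0.0002  0.0004]
time_s: 14.92
position: [0.4689, 0.3817, 0.0508]
tool_rot: [[0.166, -0.986, 0.013], [-0.986, -0.166, 0.007], [-0.005, -0.014, -1.0]]
ft_force: [0.3, -5.0, 3.1]
grip_width: 0.0106
t 14.92 cover x -33.7 lat -0.1 z 34.2 mm ang -80.47 zcol [ 0.013  0.007 -1.   ] F u,v,z [-5.   0.5  3.1] w 0.0106
shift [-0.0148  0.0003  0.001 ]
```

```bash
python3 -m inch '{"jaw":[0,0,0,0],"offset":[[-0.004,0,0],[-0.008,0,0],[-0.012,0,0],[-0.012,0,0]],"roll":[0,0,0,0]}'>/dev/null; python3 go.py;  python3 -m inch '{"jaw":[0,0,0,0],"offset":[[-0.004,0,0],[-0.008,0,0],[-0.012,0,0],[-0.012,0,0]],"roll":[0,0,0,0]}'>/dev/null; python3 go.py -20 34
```

```text
t 15.25 cover x -30.6 lat -0.2 z 34.4 mm ang -80.47 zcol [ 0.014  0.007 -1.   ] F u,v,z [-3.7  0.   3. ] w 0.0105
t 15.58 cover x -27.0 lat -0.3 z 34.5 mm ang -80.46 zcol [ 0.014  0.008 -1.   ] F u,v,z [-0.1 -0.3  3. ] w 0.0107
shift [-0.0281  0.0011  0.0021]
```

```bash
python3 -m inch '{"jaw":[0,0,0,0,0],"offset":[[-0.006,0,0.001],[-0.012,0.001,0.001],[-0.018,0.001,0.001],[-0.024,0.001,0.001],[-0.024,0.001,0.001]],"roll":[0,0,0,0,0]}'>/dev/null; python3 go.py;  python3 -m inch '{"jaw":[0,0,0,0],"offset":[[-0.004,0,0],[-0.008,0,0],[-0.012,0,0],[-0.012,0,0]],"roll":[0,0,0,0]}'>/dev/null; python3 go.py -16 34
```

```text
t 16.0 cover x -20.5 lat 0.0 z 34.4 mm ang -80.45 zcol [ 0.014  0.009 -1.   ] F u,v,z [-0.7  0.2  4.7] w 0.0105
t 16.33 cover x -17.4 lat 0.0 z 34.4 mm ang -80.45 zcol [ 0.014  0.009 -1.   ] F u,v,z [-1.3 -0.3  4.3] w 0.0106
shift [-0.0054 -0.0001  0.0015]
```

```bash
M='python3 -m inch'; python3 -m inch '{"jaw":[0,0,0],"offset":[[-0.003,0,0],[-0.006,0,0],[-0.006,0,0]],"roll":[0,0,0]}'>/dev/null; python3 go.py; python3 -m inch '{"jaw":[0,0,0],"offset":[[-0.003,0,0],[-0.006,0,0],[-0.006,0,0]],"roll":[0,0,0]}'>/dev/null; python3 go.py; python3 -m inch '{"jaw":[0,0,0],"offset":[[-0.002,0,0],[-0.004,0,0],[-0.004,0,0]],"roll":[0,0,0]}'>/dev/null; python3 go.py
```

```text
t 16.58 cover x -15.7 lat 0.0 z 34.4 mm ang -80.45 zcol [ 0.014  0.009 -1.   ] F u,v,z [-2.1  0.5  3.4] w 0.0108
t 16.83 cover x -14.1 lat 0.0 z 34.4 mm ang -80.44 zcol [ 0.014  0.009 -1.   ] F u,v,z [-2.   0.1  3.4] w 0.0104
t 17.08 cover x -12.9 lat 0.1 z 34.4 mm ang -80.44 zcol [ 0.014  0.009 -1.   ] F u,v,z [-1.7 -0.5  4.7] w 0.0105
```

```bash
python3 -m inch '{"jaw":[0,0,0],"offset":[[-0.002,0,0],[-0.004,0,0],[-0.004,0,0]],"roll":[0,0,0]}'>/dev/null; python3 go.py; python3 -m inch '{"jaw":[0,0,0],"offset":[[-0.002,0,0],[-0.004,0,0],[-0.004,0,0]],"roll":[0,0,0]}'>/dev/null; python3 go.py
```

```text
t 17.33 cover x -11.8 lat 0.1 z 34.4 mm ang -80.44 zcol [ 0.014  0.009 -1.   ] F u,v,z [-0.9  0.2  4. ] w 0.0101
t 17.58 cover x -10.3 lat 0.1 z 34.4 mm ang -80.43 zcol [ 0.014  0.01  -1.   ] F u,v,z [0.8 0.5 3.4] w 0.0109
```

```bash
python3 - <<'E'
from h import *
d=cam('wrist'); cv2.imwrite('pics/w8.png',cv2.resize(d['img'][120:330,:330],None,fx=2.4,fy=2.4,interpolation=cv2.INTER_CUBIC)[:,:,::-1])
E
python3 go.py
```

```text
t 17.63 cover x -10.3 lat 0.1 z 34.4 mm ang -80.43 zcol [ 0.014  0.01  -1.   ] F u,v,z [ 0.9 -0.5  2.9] w 0.0105
```

View pics/w8.png

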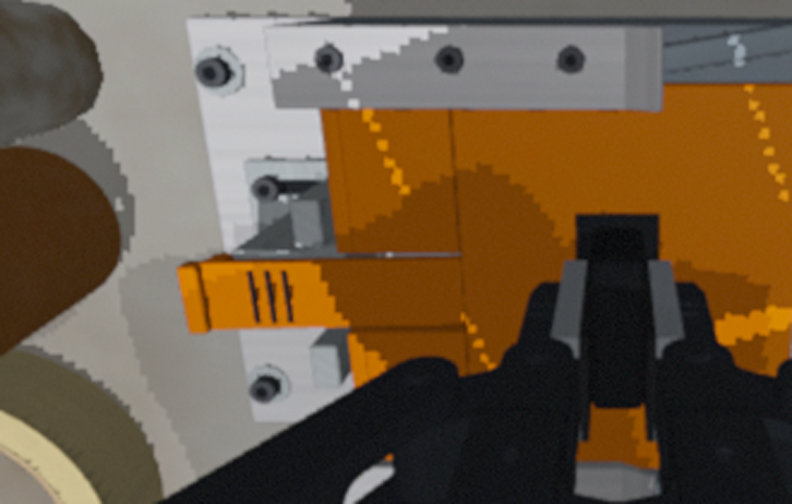

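```bash
python3 - <<'E'
import pickle; from h import *
d=cam('wrist'); pickle.dump(d,open('w8.pkl','wb'))
w7=cv2.resize(cv2.imread('pics/w7.png')[:,:,::-1],(512,384),interpolation=cv2.INTER_AREA)
for k,im in (('w6',pickle.load(open('w6.pkl','rb'))['img']),('w7',w7),('w8',d['img'])):
    m=cv2.inRange(cv2.cvtColor(im,cv2.COLOR_RGB2HSV),np.array((8,150,60)),np.array((22,255,255)))
    row=lambda v:np.where(m[v])[0]
    tip=[row(v)[row(v)>60].min() for v in range(236,252,3)]
    colr=[(np.where(m[215:275,c])[0].min()+215,np.where(m[215:275,c])[0].max()+215) for c in (88,100,112,124)]
    g=cv2.cvtColor(im,cv2.COLOR_RGB2GRAY).astype(float)
    crease=[178+int(np.argmin(g[v,178:200])) for v in (170,180,190,200,210)]
    fr=[row(v)[row(v)>60].min() for v in (170,180,190,200)]
    print(k,'tip',tip,'rows',colr,'crease',crease,'front',fr)
E
python3 go.py
```

```text
w6 tip [np.int64(78), np.int64(78), np.int64(79), np.int64(80), np.int64(81), np.int64(82)] rows [(np.int64(227), np.int64(254)), (np.int64(227), np.int64(253)), (np.int64(227), np.int64(253)), (np.int64(227), np.int64(254))] crease [187, 188, 189, 190, 190] front [np.int64(135), np.int64(136), np.int64(137), np.int64(138)]
w7 tip [np.int64(79), np.int64(79), np.int64(80), np.int64(80), np.int64(81), np.int64(82)] rows [(np.int64(227), np.int64(254)), (np.int64(226), np.int64(253)), (np.int64(226), np.int64(253)), (np.int64(226), np.int64(254))] crease [187, 188, 189, 189, 190] front [np.int64(134), np.int64(136), np.int64(137), np.int64(138)]
w8 tip [np.int64(75), np.int64(75), np.int64(76), np.int64(76), np.int64(77), np.int64(78)] rows [(np.int64(227), np.int64(256)), (np.int64(229), np.int64(256)), (np.int64(228), np.int64(255)), (np.int64(228), np.int64(255))] crease [187, 188, 199, 189, 190] front [np.int64(134), np.int64(136), np.int64(137), np.int64(137)]
t 17.68 cover x -10.4 lat 0.0 z 34.5 mm ang -80.44 zcol [ 0.014  0.01  -1.   ] F u,v,z [1.2 0.3 4.1] w 0.0109
```

```bash
cat > tip.py <<'E'
from h import *
d=cam('wrist'); im=d['img']; m=cv2.inRange(cv2.cvtColor(im,cv2.COLOR_RGB2HSV),np.array((8,150,60)),np.array((22,255,255)))
f=lambda v:[x for x in np.where(m[v])[0] if x>60][0]
print('tip',[int(f(v)) for v in range(236,252,3)],'front',[int(f(v)) for v in (170,180,190)],'(relaxed tip 79 79 80 80 81 82, bent 75..78)')
E
python3 -m inch '{"jaw":[0,0,0],"offset":[[-0.002,0,0],[-0.004,0,0],[-0.004,0,0]],"roll":[0,0,0]}'>/dev/null; python3 go.py; python3 tip.py; python3 -m inch '{"jaw":[0,0,0],"offset":[[-0.002,0,0],[-0.004,0,0],[-0.004,0,0]],"roll":[0,0,0]}'>/dev/null; python3 go.py; python3 tip.py
```

```text
t 17.93 cover x -9.4 lat 0.2 z 34.2 mm ang -80.43 zcol [ 0.014  0.009 -1.   ] F u,v,z [-0.8 -0.4  0.9] w 0.0107
tip [79, 79, 80, 81, 81, 82] front [135, 136, 137] (relaxed tip 79 79 80 80 81 82, bent 75..78)
t 18.23 cover x -8.6 lat 0.3 z 34.1 mm ang -80.43 zcol [ 0.014  0.009 -1.   ] F u,v,z [-1.7  0.1  1.9] w 0.0105
tip [79, 80, 80, 81, 81, 82] front [135, 136, 138] (relaxed tip 79 79 80 80 81 82, bent 75..78)
```

```bash
python3 -m inch '{"jaw":[0.5,0.5,0.5,0.5,0.5,0.5],"offset":[[0,0,0],[0,0,0],[0,0,0],[0,0,0],[0,0,-0.02],[0,0,-0.06]],"roll":[0,0,0,0,0,0]}'; python3 -m inch '{"jaw":[0.5,0.5,0.5,0.5,0.5,0.5,0.5],"offset":[[0,0,-0.1],[0,0,-0.2],[0,0,-0.3],[0,0,-0.4],[0,0.05,-0.5],[0,0.1,-0.5],[0,0.1,-0.5]],"roll":[0,0,0,0,0,0,0]}'
python3 - <<'E'
from h import *
d=cam('wrist'); im=d['img']; cv2.imwrite('pics/w9.png',cv2.resize(im,None,fx=1.5,fy=1.5,interpolation=cv2.INTER_CUBIC)[:,:,::-1])
o=blob(im,*ORANGE); P=np.array([.4579,.4420]);u=np.array([-.1642,.9864]);C=P-.01555*u
print('rect',rect(cast(d,o,.045))); e=(cast(d,o,.045)[:,:2]-C)@u*1e3; print('cover extent along u',e.min(),e.max())
E
```

```text
time_s: 18.78
position: [0.4637, 0.4061, 0.0652]
tool_rot: [[0.166, -0.986, 0.012], [-0.986, -0.166, 0.008], [-0.006, -0.013, -1.0]]
ft_force: [0.3, -0.3, 1.3]
grip_width: 0.0424
time_s: 19.37
position: [0.4365, 0.4011, 0.1925]
tool_rot: [[0.167, -0.986, 0.014], [-0.986, -0.167, 0.01], [-0.008, -0.016, -1.0]]
ft_force: [-0.6, -0.8, 0.1]
grip_width: 0.0428
rect (array([458.6, 438.5]), array([101.8, 148.8]), 9.62)
cover extent along u -62.56392128071225 86.35816404315386
```

View pics/w9.png

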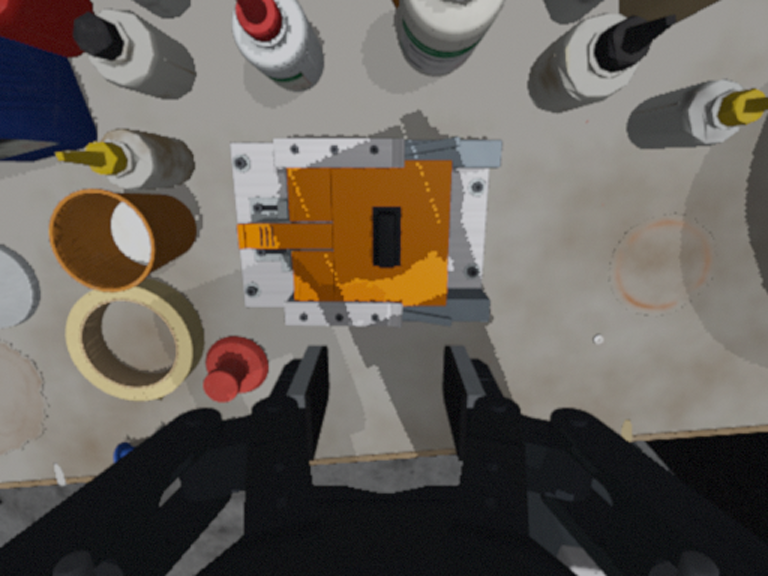

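```bash
python3 -c "
from rig import close_job
print(close_job())"
```

```text
the job is handed in; nothing more can be done
None
```

The mould is in the carrier's seat, cavity up. The orange cover is slid home over it with its tongue sprung down behind the keeper. The job is handed in at about 19.4 s of the 72 s allowed; no verdict was reported.

- **Mould:** a wrist picture after release showed it flat between the seat ribs, with its angle matching the carrier's.
- **Cover:** the push along the rails peaked at about 5 N at the wrist, on the keeper's ramp, at the points where I read it. That is below the 14 N limit, but the contact force itself is not measured.
- **Click:** at carrier x of about -10.4 mm the force had already dropped, which looked like the click. The picture showed the tongue still bent about 3 mm up, so I went on. Between -10.4 and -9.4 mm the tongue tip went back to its relaxed position and the cover settled lower. I stopped at about -8.6 mm, with 1.7 N resisting.
- **Last checks:** after letting go, the picture put the cover's origin at about carrier x = -7 mm, aligned with the carrier, with the grip open and clear. The dropper bottle and the cup were standing and looked undisturbed in that picture.
- **Disagreements:** the top camera placed things about 3 to 4 mm from where the wrist camera did, so I used the wrist camera, corrected by about 1 mm. The tool also tilted by about 1 degree while carrying the cover, well within the tolerance.

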